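# Put away the pile of sewing notions

### The job

The sewing things have been left in one pile: a thread spool on a round tape-measure case, on a square pin box, on a long needle tin. Working from the top down, put each away right side up and flat inside the wooden tray of its own outline: first the spool in the small round tray, then the tape measure in the larger round one, then the pin box in the square one and last the tin in the long one. Set each down rather than dropping it, and leave the button jar and the big thread cone standing where they are.

Things in the scene. Friction and masses are not known exactly. Their poses are not given: they have to be found in the camera images.
- spool: Thread spool with white round flanges and off-white thread, 32 mm diameter over the flanges (thread 28 mm), 38 mm tall, standing upright on top of the pile, underside about 88 mm above the table; about 40 g. Origin: centre of its underside; z up when upright. 
- tape: Round tape-measure case in brown leather, flat-topped disc 54 mm diameter, 28 mm tall, second from the top, underside about 60 mm above the table; about 90 g. Origin: centre of its underside; z up when upright. 
- pinbox: Square plain wooden pin box with a dark seam, 62 x 62 mm, 30 mm tall, lid does not come off, third from the top, on the tin; underside about 30 mm above the table; about 100 g. Its sides run along its x and y. Origin: centre of its underside; z up when upright. 
- tin: Long bare-metal needle tin, 64 mm along its x, 116 mm along its y, 30 mm tall, closed for good, at the bottom of the pile, on the table; about 180 g. Origin: centre of its underside; z up when upright. 
- tray_spool: Pale wooden tray with a darker rim, fixed to the table: floor 2 mm thick, rim 6 mm high above the table and 4 mm thick. Origin: centre of its underside, on the table; z up. Small round tray for the spool: inside diameter 48 mm.
- tray_tape: Pale wooden tray with a darker rim, fixed to the table: floor 2 mm thick, rim 6 mm high above the table and 4 mm thick. Origin: centre of its underside, on the table; z up. Larger round tray for the tape measure: inside diameter 70 mm.
- tray_pinbox: Pale wooden tray with a darker rim, fixed to the table: floor 2 mm thick, rim 6 mm high above the table and 4 mm thick. Origin: centre of its underside, on the table; z up. Square tray for the pin box: inside 78 x 78 mm, sides along its x and y.
- tray_tin: Pale wooden tray with a darker rim, fixed to the table: floor 2 mm thick, rim 6 mm high above the table and 4 mm thick. Origin: centre of its underside, on the table; z up. Long tray for the tin: inside 80 mm along its x, 132 mm along its y.
- jar: Bystander: loose glass button jar with a metal lid, 56 mm diameter, 65 mm tall. Origin: centre of its underside.
- cone: Bystander: loose big cone of off-white thread, 56 mm diameter at the foot, 95 mm tall. Origin: centre of its underside.

How it is judged:
By the outcome, as a careful person would: the job done as asked, in the order asked, and still so for the second after the job is handed in, with the robot touching nothing.
It also fails if it takes over 128 s, if anything falls off the work surface, if the arm or the gripper's body presses on something with over 40 N, if the wrist force passes 120 N, or if a joint passes its speed limit or range.

### The arm

A 6-joint arm with a two-finger parallel gripper is mounted at the origin on the work surface. World frame = base frame: x ahead of the robot, y to its left, z up, the work surface at z = 0. Lengths are in mm, angles in rad, forces in N, time in s.
With the tool pointing down it reaches from about 275 to 750 mm from the base axis. Payload 10.2 kg.
Tool frame: the origin (TCP) lies midway between the tips of the shut fingers; the grasp point (between the pads) lies 19 mm behind it; z points along the fingers, y is the line along which they close (so a half turn about z gives the same grasp; the last joint's range is limited). The gripper opens to 85 mm and grips with 20 to 120 N. Pads are 22 mm wide; open, the fingers measure 114 mm over their backs; the gripper's body (76 mm by 85 mm) begins 54 mm behind the grasp point. The pads swing forward as they close: fully open they stand 13 mm farther back than shut.
Start: joints at [0.978, 0.313, 1.498, -0, 1.331, -0.223], TCP at [189.763, 489.511, 208.494] pointing down, gripper open.
Joint ranges: [-2.94, 2.94], [-0.97, 2.17], [0.19, 2.56], [-1.23, 4.37], [0.02, 3.11], [-2.88, 2.88]. Speed limits (rad/s): [2.39, 2.39, 3.01, 3.14, 3.14, 3.14].

### API

Orientations are given as a unit quaternion [w, x, y, z].
In Python, from rig import ctrl gives the robot as it stands.
- The arm moves only by the tool send_rows, never from a script. Its argument "targets" is a list of rows, each an object with "offset": the shift along the world's x, y, z in cm, a list of three; "spin": the turn about the world's z in rad. A call has 1 to 8 rows; each row is the pose to reach, as a shift and turn from the pose commanded when the call began; what a row does not reach only later rows make up. A row lasts 1/12 s, in which the tool goes at most 41.7 mm and 7.16 degrees, less where a joint would pass 70% of its speed; a pose out of reach is approached as far as the arm can. A call with a gripper value outside its range is refused whole. "grip" is the opening, from 0 (shut) to 1 (fully open), set as the call begins (left out, the last holds). The fingers move at their own pace and stop on an object; "squeeze" is the grip in N (left out, the last holds). Time passes only in rows, so rows that repeat a pose let the fingers close. It gives the time, the measured TCP pose, the force, the opening and the grip force at its end, in the units of the state.
- ctrl.sense(): the state, without advancing time (a new reading comes with each control period).
- ctrl.capture(name): name is "scene" or "top" or "wrist"; returns (picture, depth): 400x640x3 uint8, red, green, blue; 400x640 float32, mm along the optical axis (not along the pixel's ray), 0 where there is no reading.
- ctrl.calibration(name): a dict with "fx", "fy", "cx", "cy" (pixels), "view" (4x4, takes a point from world to camera coordinates); the wrist camera has in their place "mount" (4x4, takes a point from camera to tool coordinates, whose origin is the TCP and whose axes are the flange's). Camera axes: x right, y down, z forward; pixel columns grow to the right and rows downward; lengths in mm; the calibration is good to about 2 mm. A picture is of the moment at which its call begins: read the wrist's pose just before it. calibration takes no time and is no camera call.
- ctrl.finish_job(): hands the job in; it is judged then, once.
Trained networks look in the newest picture that a camera, given by its name, has taken for a name from the list of things; names that differ only in an ending like _2 or _b are one class to them, and where a whole thing is asked for, a point or a joint stands for the part that bears it (a point fixed in the world has none). Each returns a list of dicts, best first, with "conf" (0 to 1); they miss things now and then, are a little off and sometimes report something else, mostly with a low value. They report only what shows in the picture. A call takes as long as a camera call.
- ctrl.search_frame(camera, query): "box" ([left, top, right, bottom] in pixels, round what is visible of it).
- ctrl.place_of(camera, query): "uv" ([column, row] in pixels: a listed point, or the origin of a listed thing).
The state is a dict: "time_s": time; "joints": joint angles; "dq": joint speeds; "tau": joint torques, N m; "eef_pos": TCP position; "ee_rot": TCP orientation; "force": force on the tool from outside, world axes, zero at the start; "wrist_torque": the same for the moment, N m; "grip_width": opening from 0.0 (shut) to 1.0 (fully open); "grip_force": force on a finger pad.
Only numpy, scipy, OpenCV 4.12 (cv2) and the standard library are available. Lean on these libraries where they do the work, as an engineer would, in place of code of your own. Each camera call takes 0.05 s, during which the arm holds its last target. There are 200 camera calls.

## Working session

There is one attempt and no reset: what is moved stays moved. The work goes in short steps, Python scripts to look and compute and a tool call to move; the robot and the scene stay as the last step left them, time stands still between calls to the robot, and variables do not carry over. Pictures are saved under pics/ and viewed, at most 14 in all, crops included, and the job is handed in when it is done.

Besides the shell and the picture viewer there is one more tool, called after ">>>" as name(argument=value, ...) on one line, values as JSON. send_rows: Moves the arm, as the interface text tells. Its arguments: {"type":"object","properties":{"targets":{"type":"array"},"grip":{"type":"number"},"squeeze":{"type":"number"}},"required":["targets"]}

```bash
ls; mkdir -p pics; cat > h.py <<'E'
import numpy as np,cv2
from rig import ctrl
def world(cam,u,v,d):
    c=ctrl.calibration(cam)
    p=np.array([(u-c['cx'])*d/c['fx'],(v-c['cy'])*d/c['fy'],d,np.ones_like(d)])
    return (np.linalg.inv(np.array(c['view']))@p.reshape(4,-1))[:3]
def cloud(cam,depth):
    v,u=np.mgrid[:400,:640]
    return world(cam,u.ravel(),v.ravel(),depth.ravel().astype(float)).T.reshape(400,640,3)
def onplane(cam,u,v,z):
    a=world(cam,u,v,np.array(1.0))[:,0];b=world(cam,u,v,np.array(2.0))[:,0]
    return a+(b-a)*(z-a[2])/(b[2]-a[2])
E
python3 - <<'E'
from h import *
for c in ['top','scene']:
    im,d=ctrl.capture(c); cv2.imwrite(f'pics/{c}0.png',im[:,:,::-1]); np.save(f'{c}0.npy',d)
    print(c,ctrl.calibration(c))
    for q in ['spool','tape','pinbox','tin','tray_spool','tray_tape','tray_pinbox','tray_tin','jar','cone']:
        print(q,[(np.round(x['box']).tolist(),round(x['conf'],2)) for x in ctrl.search_frame(c,q)[:2]] if c=='top' else '')
print(ctrl.sense())
E
```

```text
pics
top {'fx': 362.1355515657247, 'fy': 362.1355515657247, 'cx': 317.86517250593045, 'cy': 201.25805058901582, 'view': array([[ 5.49949973e-03, -9.99981687e-01, -2.52627458e-03,
         1.42393300e+01],
       [-9.72077235e-01, -4.75332872e-03, -2.34612989e-01,
         5.34168870e+02],
       [ 2.34596684e-01,  3.74598808e-03, -9.72085574e-01,
         8.23331467e+02],
       [ 0.00000000e+00,  0.00000000e+00,  0.00000000e+00,
         1.00000000e+00]])}
spool [([331.0, 207.0, 345.0, 223.0], 0.53)]
tape [([319.0, 203.0, 343.0, 228.0], 0.55)]
pinbox [([317.0, 199.0, 350.0, 231.0], 0.73)]
tin [([312.0, 198.0, 350.0, 249.0], 0.69)]
tray_spool [([435.0, 241.0, 461.0, 264.0], 0.61)]
tray_tape [([236.0, 170.0, 268.0, 197.0], 0.87)]
tray_pinbox [([202.0, 236.0, 238.0, 272.0], 0.96), ([330.0, 207.0, 345.0, 224.0], 0.46)]
tray_tin [([371.0, 151.0, 428.0, 192.0], 0.56)]
jar [([298.0, 164.0, 323.0, 197.0], 0.62)]
cone [([331.0, 147.0, 352.0, 172.0], 0.94)]
scene {'fx': 467.0437247979956, 'fy': 467.0437247979956, 'cx': 316.01917478281996, 'cy': 195.60502321445256, 'view': array([[ 1.39024682e
[... 393 characters left out ...]

jar 
cone 
{'time_s': 0.6, 'joints': array([ 9.77593121e-01,  3.12945628e-01,  1.49771721e+00, -2.30036633e-05,
        1.33102623e+00, -2.23395198e-01]), 'dq': array([ 0.000779  ,  0.00232027, -0.00192554, -0.00082479, -0.00066566,
        0.00024933]), 'tau': array([ 5.42120979e-04, -4.12025213e+01, -2.59833884e+01, -5.46472938e-05,
        5.74258811e-04,  1.70715265e-05]), 'eef_pos': array([189.76368843, 489.49454349, 208.46433278]), 'ee_rot': array([-8.88523925e-06,  1.83849489e-01,  9.82954405e-01, -4.86779126e-05]), 'force': array([ 1.11695361,  0.04508223, -0.05997282]), 'wrist_torque': array([0.00195643, 0.02526912, 0.03402273]), 'grip_force': 0.0, 'grip_width': 0.9998620442507676}
```

```bash
python3 - <<'E'
from h import *
im=cv2.imread('pics/top0.png');cv2.imwrite('pics/t0.png',cv2.resize(im[130:290,190:480],None,fx=2.75,fy=2.75,interpolation=cv2.INTER_CUBIC))
d=np.load('top0.npy');P=cloud('top',d);valid=d>0
def rect(m):
    m=m.astype(np.uint8)
    n,l,s,c=cv2.connectedComponentsWithStats(m)
    for i in range(1,n):
        if s[i][4]>25:
            pts=P[l==i]; print(s[i].tolist(),np.round(np.median(pts,0),1),[np.round(x,2) for x in cv2.minAreaRect(pts[:,:2].astype(np.float32))], np.round(cv2.minEnclosingCircle(pts[:,:2].astype(np.float32))[0],1))
Z=P[:,:,2]
box=np.zeros_like(valid);box[195:255,308:355]=1
for lo,hi in [(118,135),(80,95),(54,66),(24,36)]:
    print(lo);rect(valid&box&(Z>lo)&(Z<hi))
print('trays')
for n,b in dict(spool=(435,241,461,264),tape=(236,170,268,197),pin=(202,236,238,272),tin=(371,151,428,192),jar=(298,164,323,197),cone=(331,147,352,172)).items():
    box=np.zeros_like(valid);box[b[1]-4:b[3]+4,b[0]-4:b[2]+4]=1
    print(n);rect(valid&box&((Z>4)if n not in('jar','cone') else (Z>55)))
E
```

```text
118
[329, 205, 15, 14, 159] [494.9 -24.3 125.4] [array([495.36, -24.11]), array([30.8, 30.8]), np.float64(21.6)] [495.5 -24.3]
80
[321, 205, 23, 22, 236] [485.3  -9.5  87.4] [array([492.14, -15.72]), array([53.32, 47.2 ]), np.float64(51.02)] [494.5 -17.4]
54
[316, 200, 21, 26, 89] [503.1   6.7  59.3] [array([507.46,  -2.36]), array([23.58, 61.51]), np.float64(60.68)] [507.1  -3.1]
[329, 208, 21, 26, 107] [481.9 -44.2  59.2] [array([487.  , -36.94]), array([23.21, 61.48]), np.float64(55.52)] [488.2 -35.6]
24
[330, 197, 23, 16, 124] [535.6 -44.2  29.2] [array([536.52, -40.89]), array([61.74, 15.19]), np.float64(61.28)] [533.9 -39.6]
[312, 215, 38, 33, 385] [455.7  -3.5  29.1] [array([479.96, -13.68]), array([62.96, 91.57]), np.float64(64.43)] [479.3 -15.3]
trays
spool
[438, 243, 16, 12, 47] [ 435.4 -298.6    5.7] [array([ 430.52, -303.38]), array([17.65, 47.83]), np.float64(28.87)] [ 425.3 -306.3]
[439, 252, 22, 13, 53] [ 395.4 -312.4    5.5] [array([ 400.41, -317.17]), array([25.51, 54.92]), np.float64(11.38)] [ 409.1 -315.4]
tape
pin
[222, 239, 14, 3, 26] [446.6 245.8   5.5] [array([
[... 277 characters left out ...]
  , 38.23]), np.float64(0.16)] [363.9 256.7]
tin
[384, 151, 29, 9, 46] [ 677.2 -198.1    5.2] [array([ 675.16, -197.41]), array([77.87, 11.12]), np.float64(77.28)] [ 677.2 -197.9]
[421, 161, 9, 31, 56] [ 617.5 -269.1    5.5] [array([ 618.49, -268.11]), array([ 7.64, 87.01]), np.float64(75.34)] [ 619.1 -265.9]
[389, 183, 16, 5, 30] [ 593.6 -189.     5.7] [array([ 594.93, -190.63]), array([40.6 ,  7.19]), np.float64(76.33)] [ 593.4 -190.3]
jar
[299, 166, 19, 19, 301] [601.   41.9  64.3] [array([602.11,  41.95]), array([47.21, 45.02]), np.float64(1.01)] [602.7  41.9]
cone
[334, 147, 14, 16, 161] [648.4 -39.1  81.9] [array([652.73, -39.97]), array([29.14, 30.34]), np.float64(26.3)] [653.5 -39.7]
```

View pics/t0.png

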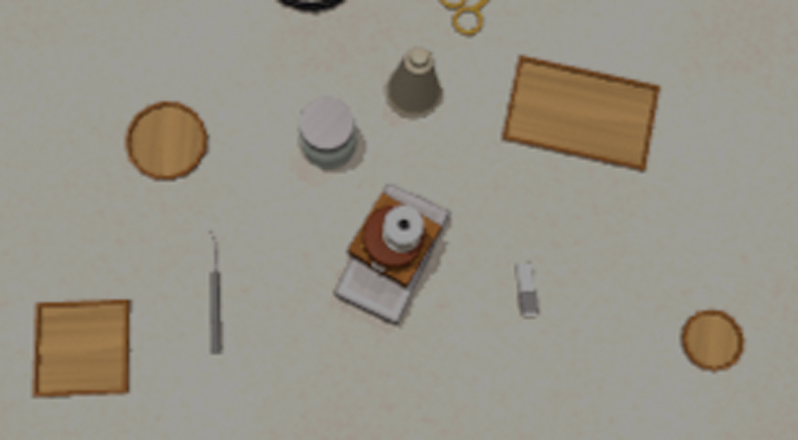

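View pics/scene0.png

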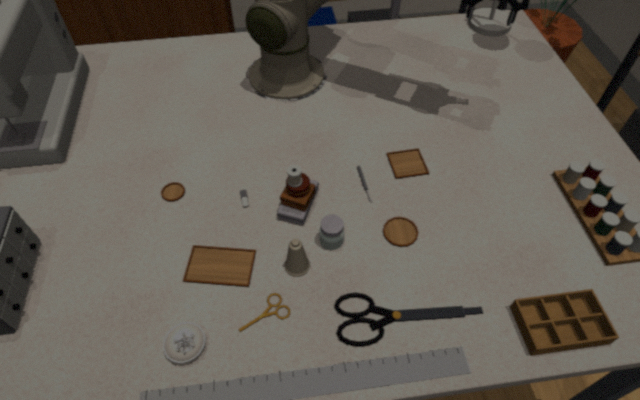

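The pile is at about crop (392,240). The spool sits off-centre on the tape case. The trays are at crop (165,140), (82,347), (712,340) and (580,112), and the jar and cone stand just beyond the pile. I'll fit the outlines now.

```bash
cat >> h.py <<'E'
from scipy.optimize import least_squares
def fitc(xy,r):
    f=lambda p:np.hypot(xy[:,0]-p[0],xy[:,1]-p[1])-r
    s=least_squares(f,xy.mean(0),loss='soft_l1'); return s.x,np.abs(f(s.x)).mean()
def yaw_close(q):
    w,x,y,z=q; return np.arctan2(1-2*(x*x+z*z),2*(x*y-w*z))
E
python3 - <<'E'
from h import *
im=cv2.imread('pics/top0.png');d=np.load('top0.npy');P=cloud('top',d)
hsv=cv2.cvtColor(im,cv2.COLOR_BGR2HSV)
for n,b,r in [('spool',(435,241,461,264),28),('tape',(236,170,268,197),39),('pin',(202,236,238,272),0),('tin',(371,151,428,192),0)]:
    m=np.zeros((400,640),np.uint8);m[b[1]-5:b[3]+5,b[0]-5:b[2]+5]=1
    m&=(hsv[:,:,1]>75).astype(np.uint8)
    big=cv2.resize(m*255,None,fx=8,fy=8,interpolation=cv2.INTER_CUBIC)>127
    c=max(cv2.findContours(big.astype(np.uint8),cv2.RETR_EXTERNAL,cv2.CHAIN_APPROX_NONE)[0],key=cv2.contourArea)[:,0,:]
    uv=(c+.5)/8-.5
    xy=np.array([onplane('top',u,v,5)[:2] for u,v in uv]).astype(np.float32)
    print(n,[np.round(x,3) for x in cv2.minAreaRect(xy)],np.round(fitc(xy,r)[0],1) if r else '')
Z=P[:,:,2]
bx=np.zeros((400,640),bool);bx[195:255,308:355]=1
for n,lo,hi in [('pin+up',54,140),('tin+',26,140)]:
    # tops only: project all points at level
    s=bx&(d>0)&(Z>lo)&(Z<lo+10)
    print(n,[np.round(x,2) for x in cv2.minAreaRect(P[s][:,:2].astype(np.float32))])
s=ctrl.sense();print(s['eef_pos'],yaw_close(s['ee_rot']))
E
```

```text
spool [array([ 414.329, -314.662]), array([54.915, 58.372]), np.float64(0.297)] [ 415.  -314.2]
tape [array([604.372, 196.637]), array([77.165, 79.719]), np.float64(0.277)] [604.  197.6]Traceback (most recent call last):
  File "<stdin>", line 10, in <module>
  File "h.py", line 11, in onplane
    a=world(cam,u,v,np.array(1.0))[:,0];b=world(cam,u,v,np.array(2.0))[:,0]
                                          ~~~~~^^^^^^^^^^^^^^^^^^^^^^^
  File "h.py", line 4, in world
    c=ctrl.calibration(cam)
ValueError: time passes only in moves, steps and waits
```

```bash
sed -i "s/^def world/_C={}\ndef cal(cam):\n    if cam not in _C: _C[cam]=ctrl.calibration(cam)\n    return _C[cam]\ndef world/; s/c=ctrl.calibration(cam)/c=cal(cam)/" h.py
python3 - <<'E'
from h import *
im=cv2.imread('pics/top0.png');d=np.load('top0.npy');P=cloud('top',d)
hsv=cv2.cvtColor(im,cv2.COLOR_BGR2HSV)
for n,b,r in [('spool',(435,241,461,264),28),('tape',(236,170,268,197),39),('pin',(202,236,238,272),0),('tin',(371,151,428,192),0)]:
    m=np.zeros((400,640),np.uint8);m[b[1]-5:b[3]+5,b[0]-5:b[2]+5]=1
    m&=(hsv[:,:,1]>75).astype(np.uint8)
    big=cv2.resize(m*255,None,fx=8,fy=8,interpolation=cv2.INTER_CUBIC)>127
    c=max(cv2.findContours(big.astype(np.uint8),cv2.RETR_EXTERNAL,cv2.CHAIN_APPROX_NONE)[0],key=cv2.contourArea)[:,0,:]
    uv=(c+.5)/8-.5
    xy=np.array([onplane('top',u,v,5)[:2] for u,v in uv]).astype(np.float32)
    print(n,[np.round(x,3) for x in cv2.minAreaRect(xy)],np.round(fitc(xy,r)[0],1) if r else '')
Z=P[:,:,2]
bx=np.zeros((400,640),bool);bx[195:255,308:355]=1
for n,lo in [('pin',54),('tin',26)]:
    s=bx&(d>0)&(Z>lo)&(Z<lo+10)
    print(n,[np.round(x,2) for x in cv2.minAreaRect(P[s][:,:2].astype(np.float32))])
s=ctrl.sense();print(s['eef_pos'],yaw_close(s['ee_rot']))
E
```

```text
spool [array([ 414.329, -314.662]), array([54.915, 58.372]), np.float64(0.297)] [ 415.  -314.2]
tape [array([604.372, 196.637]), array([77.165, 79.719]), np.float64(0.277)] [604.  197.6]
pin [array([405.105, 265.987]), array([88.002, 87.722]), np.float64(3.337)] 
tin [array([ 634.192, -204.072]), array([141.424,  90.702]), np.float64(76.954)] 
pin [array([497.86, -19.29]), array([62.04, 61.89]), np.float64(60.1)]
tin [array([490.68, -19.05]), array([ 62.56, 115.55]), np.float64(64.02)]
[189.76368843 489.49454349 208.46433278] 1.2009937837976659
```

>>> send_rows(targets=[{"offset":[2,-3.4,0]},{"offset":[4,-6.8,0]},{"offset":[6,-10.1,0]},{"offset":[8,-13.5,0]},{"offset":[10,-16.9,0]},{"offset":[12,-20.2,0]},{"offset":[14,-23.6,0]},{"offset":[15.5,-26.1,0]}], grip=0.7)

```text
invalid input
```

>>> send_rows(targets=[{"offset":[2,-3.4,0]},{"offset":[4,-6.8,0]},{"offset":[6,-10.1,0]},{"offset":[8,-13.5,0]},{"offset":[10,-16.9,0]},{"offset":[12,-20.2,0]},{"offset":[14,-23.6,0]},{"offset":[15.05,-25.25,0]}])

```text
invalid input
```

>>> send_rows(targets=[{"offset":[0,0,0]},{"offset":[0,0,0]},{"offset":[0,0,0]}])

```text
invalid input
```

Perhaps spin is required in every row.

>>> send_rows(targets=[{"offset":[15.5,-26.1,0],"spin":0},{"offset":[15.5,-26.1,0],"spin":0},{"offset":[15.5,-26.1,0],"spin":0},{"offset":[15.5,-26.1,0],"spin":0},{"offset":[15.5,-26.1,0],"spin":0},{"offset":[15.5,-26.1,0],"spin":0},{"offset":[15.5,-26.1,0],"spin":0},{"offset":[15.5,-26.1,0],"spin":0}], grip=0.7)

```text
time_s: 1.27
eef_pos: [346.8, 224.8, 208.7]
ee_rot: [0.001, 0.186, 0.983, -0.0]
force: [-0.2, 0.3, -0.2]
grip_width: 0.703
grip_force: 0.0
```

>>> send_rows(targets=[{"offset":[15,-25.3,0],"spin":0},{"offset":[15,-25.3,0],"spin":0},{"offset":[15,-25.3,0],"spin":0},{"offset":[15,-25.3,0],"spin":0},{"offset":[15,-25.3,0],"spin":0},{"offset":[15,-25.3,0],"spin":0},{"offset":[15,-25.3,0],"spin":0},{"offset":[15,-25.3,0],"spin":0}])

```text
time_s: 1.93
eef_pos: [497.0, -29.8, 208.0]
ee_rot: [0.0, 0.186, 0.982, -0.001]
force: [0.3, 0.5, -0.1]
grip_width: 0.701
grip_force: 0.0
```

```bash
python3 - <<'E'
from h import *
s=ctrl.sense();print(s['eef_pos'],yaw_close(s['ee_rot']),s['joints'])
im,d=ctrl.capture('wrist');cv2.imwrite('pics/w0.png',im[:,:,::-1])
print(cal('wrist'))
E
```

```text
[497.03108122 -29.77316379 208.01818416] 1.196057101305994 [-2.94899031e-01  2.53119387e-01  1.57826052e+00 -1.22535367e-03
  1.30918965e+00 -1.49064043e+00]
{'fx': 305.54653530695714, 'fy': 305.54653530695714, 'cx': 325.6544863216551, 'cy': 203.78671941382487, 'mount': array([[ 2.93279463e-05, -9.62383525e-01, -2.71694590e-01,
         6.88550830e+01],
       [ 9.99999935e-01, -6.91446078e-05,  3.52865237e-04,
        -5.18012617e-01],
       [-3.58377907e-04, -2.71694582e-01,  9.62383461e-01,
        -1.64763091e+02],
       [ 0.00000000e+00,  0.00000000e+00,  0.00000000e+00,
         1.00000000e+00]])}
```

View pics/w0.png

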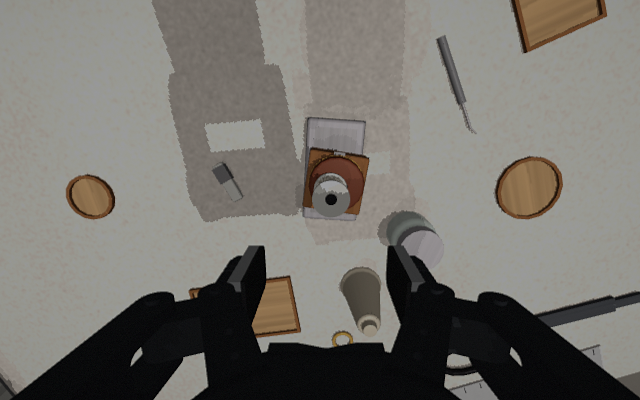

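The wrist view shows the spool top at about (331,199). The stack below it and all the trays are clear of the fingers. I'll cross-check the spool position with wrist depth.

```bash
cat >> h.py <<'E'
from scipy.spatial.transform import Rotation as R
def wristcloud():
    s=ctrl.sense(); im,d=ctrl.capture('wrist'); c=cal('wrist')
    v,u=np.mgrid[:400,:640]
    p=np.stack([(u-c['cx'])*d/c['fx'],(v-c['cy'])*d/c['fy'],d],-1).reshape(-1,3)
    M=np.array(c['mount']); q=s['ee_rot']
    p=p@M[:3,:3].T+M[:3,3]
    p=R.from_quat([q[1],q[2],q[3],q[0]]).apply(p)+s['eef_pos']
    p[d.ravel()<=0]=np.nan
    return s,im,p.reshape(400,640,3)
def band(P,lo,hi,x,y,r):
    k=np.nan_to_num(P[...,2],nan=-1e3)
    m=(k>lo)&(k<hi)&(np.hypot(P[...,0]-x,P[...,1]-y)<r)
    return m
def report(P,lo,hi,x,y,r):
    m=band(P,lo,hi,x,y,r); q=P[m][:,:2].astype(np.float32)
    print(lo,hi,len(q),'z',np.round(np.median(P[m][:,2]),1),'circ',np.round(cv2.minEnclosingCircle(q)[0],1),round(cv2.minEnclosingCircle(q)[1],1),'rect',[np.round(t,2) for t in cv2.minAreaRect(q)])
E
python3 - <<'E'
from h import *
s,im,P=wristcloud();print(s['eef_pos'],yaw_close(s['ee_rot']))
report(P,118,135,495,-24,40);report(P,80,95,495,-20,50);report(P,54,66,495,-20,60);report(P,24,36,495,-20,90)
E
```

```text
[495.83248008 -27.45357699 207.90739487] 1.1968290644269417
118 135 1122 z 125.3 circ [495.1 -25.5] 16.3 rect [array([495.09, -25.16]), array([31.66, 31.64]), np.float64(47.79)]
80 95 1384 z 87.2 circ [493.7 -18.2] 26.8 rect [array([490.62, -15.67]), array([53.1 , 45.02]), np.float64(48.75)]
54 66 850 z 59.0 circ [497.1 -20.3] 42.4 rect [array([496.49, -19.78]), array([62.25, 63.8 ]), np.float64(58.85)]
24 36 2199 z 29.2 circ [490.7 -19.2] 64.4 rect [array([491.21, -18.99]), array([ 65.76, 116.2 ]), np.float64(64.47)]
```

>>> send_rows(targets=[{"offset":[0,-0.05,-3],"spin":0},{"offset":[0,-0.05,-6],"spin":0},{"offset":[0,-0.05,-8.5],"spin":0},{"offset":[0,-0.05,-10.2],"spin":0},{"offset":[0,-0.05,-11.2],"spin":0},{"offset":[0,-0.05,-11.5],"spin":0},{"offset":[0,-0.05,-11.5],"spin":0},{"offset":[0,-0.05,-11.5],"spin":0}])

```text
time_s: 2.7
eef_pos: [495.2, -24.7, 94.6]
ee_rot: [0.001, 0.184, 0.983, -0.0]
force: [-0.6, -1.0, 0.7]
grip_width: 0.7
grip_force: 0.0
```

>>> send_rows(targets=[{"offset":[0,0,0],"spin":0},{"offset":[0,0,0],"spin":0},{"offset":[0,0,0],"spin":0},{"offset":[0,0,0],"spin":0},{"offset":[0,0,0],"spin":0},{"offset":[0,0,0],"spin":0},{"offset":[0,0,0],"spin":0},{"offset":[0,0,0],"spin":0}], grip=0.25, squeeze=25)

```text
time_s: 3.37
eef_pos: [495.3, -25.1, 94.3]
ee_rot: [0.001, 0.184, 0.983, -0.0]
force: [-0.8, 0.7, 7.1]
grip_width: 0.348
grip_force: 24.4
```

>>> send_rows(targets=[{"offset":[0,0,0.2],"spin":0},{"offset":[0,0,0.5],"spin":0},{"offset":[0,0,1],"spin":0},{"offset":[0,0,2],"spin":0},{"offset":[0,0,3.5],"spin":0},{"offset":[0,0,5],"spin":0},{"offset":[0,0,5],"spin":0},{"offset":[0,0,5],"spin":0}])

```text
time_s: 4.03
eef_pos: [495.0, -25.1, 144.1]
ee_rot: [0.001, 0.184, 0.983, -0.0]
force: [0.9, -0.4, -1.3]
grip_width: 0.351
grip_force: 24.8
```

```bash
python3 - <<'E'
from h import *
s,im,P=wristcloud();print(s['eef_pos'],s['grip_width'],s['force'])
cv2.imwrite('pics/w1.png',im[:,:,::-1])
report(P,80,95,495,-20,50)
t,d=ctrl.capture('scene');cv2.imwrite('pics/s1.png',cv2.resize(t[100:280,200:400,::-1],None,fx=3,fy=3,interpolation=cv2.INTER_CUBIC))
E
```

```text
[495.03507652 -25.06659111 144.10462193] 0.35098376155783245 [ 0.88904669 -0.38602534 -1.3329021 ]
80 95 2764 z 87.1 circ [494.1 -18.4] 27.0 rect [array([489.79, -15.58]), array([53.4 , 43.51]), np.float64(55.82)]
```

View pics/s1.png

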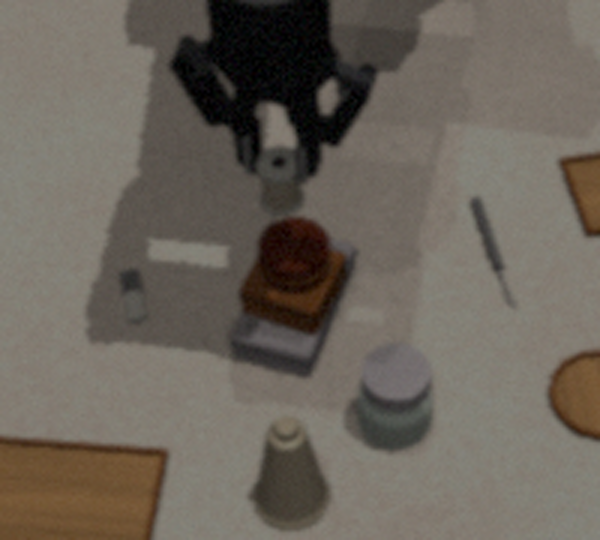

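The spool is held, at about (280,180) in the crop. The tape case has not moved. I'll check how far the spool hangs below the tool.

```bash
python3 - <<'E'
from h import *
s=ctrl.sense();t,d=ctrl.capture('scene');P=cloud('scene',d.astype(float));P[d<=0]=np.nan
m=band(P,100,200,495,-25,22)
hsv=cv2.cvtColor(t,cv2.COLOR_RGB2HSV)
v,u=np.nonzero(m);print(v.min(),v.max(),u.min(),u.max())
for r in range(v.min(),v.max()+1):
    k=v==r;uu=u[k];c=int(round(93.3+200)) ;
    print(r,uu.min(),uu.max(),np.round(P[r,c],0),t[r,c])
E
```

```text
143 171 281 301
143 286 287 [291.  -9.   2.] [129 121 115]
144 286 287 [293.  -9.  -1.] [129 123 111]
145 285 287 [297.  -9.   0.] [131 123 114]
146 285 287 [299. -10.  -1.] [128 119 109]
147 281 287 [305. -10.   1.] [127 118 109]
148 281 287 [305. -10.  -2.] [106 100  92]
149 281 297 [479. -21. 174.] [83 79 73]
150 281 300 [483. -22. 175.] [66 65 61]
151 282 300 [486. -22. 175.] [60 59 56]
152 282 299 [488. -22. 174.] [47 48 44]
153 282 300 [493. -23. 175.] [17 19 18]
154 282 300 [494. -23. 174.] [22 21 22]
155 282 300 [499. -23. 177.] [36 37 32]
156 282 300 [499. -24. 173.] [62 61 58]
157 282 300 [503. -24. 175.] [68 68 62]
158 287 300 [506. -24. 175.] [77 76 71]
159 287 300 [509. -25. 175.] [71 67 64]
160 287 300 [510. -25. 173.] [64 65 59]
161 287 300 [508. -25. 168.] [63 59 54]
162 287 300 [508. -25. 165.] [59 55 46]
163 287 301 [509. -25. 163.] [63 59 50]
164 287 301 [509. -25. 160.] [59 54 47]
165 287 301 [508. -25. 156.] [60 55 48]
166 287 301 [507. -25. 152.] [61 57 50]
167 287 301 [506. -26. 148.] [66 62 56]
168 287 301 [508. -26. 147.] [59 55 49]
169 288 300 [505. -26. 140.] [64 60 52]
170 289 299 [509. -26. 141.] [66 63 56]
171 291 297 [510. -26. 139.] [70 66 60]
```

>>> send_rows(targets=[{"offset":[-0.5,-2,0],"spin":0},{"offset":[-1.5,-5.5,0],"spin":0},{"offset":[-2.5,-9.2,0],"spin":0},{"offset":[-3.6,-13,0],"spin":0},{"offset":[-4.7,-17,0],"spin":0},{"offset":[-5.8,-21,0],"spin":0},{"offset":[-6.9,-24.8,0],"spin":0},{"offset":[-7.6,-27.5,0],"spin":0}])

```text
time_s: 4.85
eef_pos: [417.2, -302.7, 142.7]
ee_rot: [-0.0, 0.185, 0.983, 0.0]
force: [0.3, 0.1, 0.3]
grip_width: 0.348
grip_force: 24.8
```

>>> send_rows(targets=[{"offset":[-0.4,-1.4,0],"spin":0},{"offset":[-0.4,-1.4,-2],"spin":0},{"offset":[-0.4,-1.4,-4.5],"spin":0},{"offset":[-0.4,-1.4,-7],"spin":0},{"offset":[-0.4,-1.4,-9],"spin":0},{"offset":[-0.4,-1.4,-10.5],"spin":0},{"offset":[-0.4,-1.4,-10.5],"spin":0},{"offset":[-0.4,-1.4,-10.5],"spin":0}])

```text
time_s: 5.52
eef_pos: [414.7, -313.2, 38.1]
ee_rot: [-0.001, 0.184, 0.983, 0.001]
force: [-0.3, -0.3, -0.0]
grip_width: 0.346
grip_force: 24.9
```

```bash
python3 - <<'E'
from h import *
s,im,P=wristcloud();print(s['eef_pos'],s['grip_width'],s['force'])
cv2.imwrite('pics/w2.png',im[:,:,::-1])
q=ctrl.search_frame('wrist','tray_spool');print(q)
E
```

```text
[ 414.69940451 -313.23909427   38.07924462] 0.34648367879962777 [-0.3062857  -0.30398803 -0.03926025]
[{'box': [283.6, 179.8, 363.9, 244.6], 'conf': 0.81}]
```

View pics/w2.png

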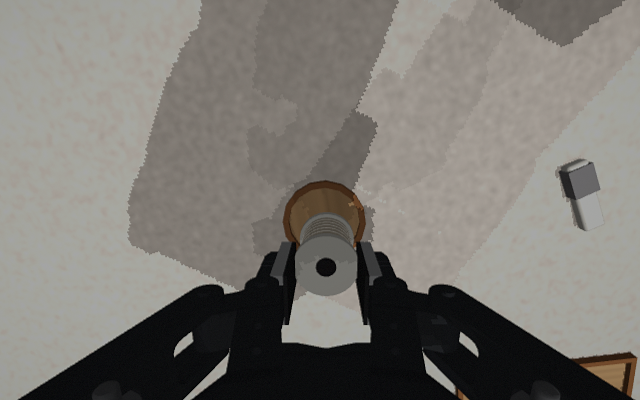

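The tray arc is centred on u≈324 and the spool on u≈326, so they are laterally aligned. Next I lower it.

>>> send_rows(targets=[{"offset":[0,-0.1,-1],"spin":0},{"offset":[0,-0.1,-1.8],"spin":0},{"offset":[0,-0.1,-2.4],"spin":0},{"offset":[0,-0.1,-2.7],"spin":0},{"offset":[0,-0.1,-2.9],"spin":0},{"offset":[0,-0.1,-2.95],"spin":0},{"offset":[0,-0.1,-3.0],"spin":0},{"offset":[0,-0.1,-3.0],"spin":0}])

```text
time_s: 6.28
eef_pos: [414.9, -315.1, 8.7]
ee_rot: [0.0, 0.184, 0.983, -0.0]
force: [0.5, 0.5, 0.2]
grip_width: 0.355
grip_force: 24.9
```

>>> send_rows(targets=[{"offset":[0,0,-0.05],"spin":0},{"offset":[0,0,-0.05],"spin":0},{"offset":[0,0,-0.1],"spin":0},{"offset":[0,0,-0.1],"spin":0}])

```text
time_s: 6.62
eef_pos: [415.1, -315.2, 8.4]
ee_rot: [0.001, 0.184, 0.983, -0.0]
force: [-0.2, 2.9, 8.7]
grip_width: 0.348
grip_force: 25.4
```

Contact: about 9 N upward. Now I release gently and lift away.

>>> send_rows(targets=[{"offset":[0,0,0],"spin":0},{"offset":[0,0,0],"spin":0},{"offset":[0,0,0],"spin":0},{"offset":[0,0,0],"spin":0},{"offset":[0,0,0],"spin":0},{"offset":[0,0,0],"spin":0}], grip=0.6)

```text
time_s: 7.12
eef_pos: [414.7, -315.0, 7.4]
ee_rot: [-0.0, 0.184, 0.983, 0.0]
force: [-0.5, -0.0, 0.2]
grip_width: 0.602
grip_force: 0.0
```

>>> send_rows(targets=[{"offset":[0,0,0.5],"spin":0},{"offset":[0,0,2],"spin":0},{"offset":[0,0,4.5],"spin":0},{"offset":[0,0,8],"spin":0},{"offset":[0,0,12],"spin":0},{"offset":[0,0,16],"spin":0},{"offset":[0,0,18],"spin":0},{"offset":[0,0,18],"spin":0}])

```text
time_s: 7.78
eef_pos: [416.1, -316.4, 192.8]
ee_rot: [0.004, 0.184, 0.983, -0.003]
force: [0.3, 0.1, 0.5]
grip_width: 0.598
grip_force: 0.0
```

```bash
python3 - <<'E'
from h import *
s,im,P=wristcloud();print(s['eef_pos'],s['grip_width'],s['force'])
report(P,30,48,415,-315,40); report(P,4,9,415,-315,45)
E
```

```text
[ 416.0544271  -316.38863698  192.75241721] 0.5978172331736636 [0.32614762 0.10892455 0.49407145]
30 48 710 z 39.2 circ [ 414.8 -315.4] 16.1 rect [array([ 414.85, -314.97]), array([30.88, 31.4 ]), np.float64(67.54)]
4 9 500 z 5.3 circ [ 413.7 -314.7] 28.4 rect [array([ 413.59, -314.8 ]), array([55.54, 55.92]), np.float64(11.67)]
```

>>> send_rows(targets=[{"offset":[0.5,2,0],"spin":0},{"offset":[1.5,5.5,0],"spin":0},{"offset":[2.5,9.2,0],"spin":0},{"offset":[3.6,13.2,0],"spin":0},{"offset":[4.7,17.2,0],"spin":0},{"offset":[5.8,21.2,0],"spin":0},{"offset":[6.9,25.2,0],"spin":0},{"offset":[7.6,28,0],"spin":0}], grip=1)

```text
time_s: 8.5
eef_pos: [490.4, -31.7, 186.3]
ee_rot: [-0.001, 0.183, 0.983, 0.0]
force: [0.1, -0.8, 1.0]
grip_width: 1.001
grip_force: 0.0
```

>>> send_rows(targets=[{"offset":[0.3,1.65,0],"spin":0},{"offset":[0.3,1.65,0],"spin":0},{"offset":[0.3,1.65,0],"spin":0},{"offset":[0.3,1.65,0],"spin":0}])

```text
time_s: 8.83
eef_pos: [493.4, -19.2, 186.8]
ee_rot: [-0.001, 0.184, 0.983, -0.0]
force: [-0.2, -0.6, -0.1]
grip_width: 1.003
grip_force: 0.0
```

```bash
python3 - <<'E'
from h import *
s,im,P=wristcloud();print(s['eef_pos'],s['grip_width'],s['force'])
report(P,80,95,495,-20,50);report(P,54,66,495,-20,60);report(P,24,36,495,-20,90)
E
```

```text
[493.35664895 -19.239305   186.78085161] 1.0026134498368509 [-0.17013878 -0.62301068 -0.1298843 ]
80 95 2691 z 87.1 circ [494.  -18.3] 26.9 rect [array([493.61, -18.42]), array([52.85, 52.82]), np.float64(46.77)]
54 66 992 z 59.0 circ [497.2 -20. ] 42.5 rect [array([496.71, -19.9 ]), array([61.97, 64.26]), np.float64(59.73)]
24 36 2514 z 29.3 circ [490.3 -19.6] 64.0 rect [array([491.18, -18.9 ]), array([ 66.02, 116.01]), np.float64(64.42)]
```

>>> send_rows(targets=[{"offset":[0,0,-3],"spin":0},{"offset":[0,0,-6],"spin":0},{"offset":[0,0,-9],"spin":0},{"offset":[0,0,-11],"spin":0},{"offset":[0,0,-12],"spin":0},{"offset":[0,0,-12.5],"spin":0},{"offset":[0,0,-12.5],"spin":0},{"offset":[0,0,-12.5],"spin":0}])

```text
time_s: 9.55
eef_pos: [494.4, -19.0, 63.4]
ee_rot: [0.001, 0.184, 0.983, -0.0]
force: [0.7, -0.2, 0.3]
grip_width: 0.999
grip_force: 0.0
```

>>> send_rows(targets=[{"offset":[0,0,0],"spin":0},{"offset":[0,0,0],"spin":0},{"offset":[0,0,0],"spin":0},{"offset":[0,0,0],"spin":0},{"offset":[0,0,0],"spin":0},{"offset":[0,0,0],"spin":0},{"offset":[0,0,0],"spin":0},{"offset":[0,0,0],"spin":0}], grip=0.5, squeeze=30)

```text
time_s: 10.22
eef_pos: [494.3, -18.5, 63.3]
ee_rot: [0.001, 0.184, 0.983, -0.0]
force: [-1.0, 1.1, 6.1]
grip_width: 0.499
grip_force: 2.9
```

>>> send_rows(targets=[{"offset":[0,0,0],"spin":0},{"offset":[0,0,0],"spin":0},{"offset":[0,0,0],"spin":0},{"offset":[0,0,0],"spin":0}], grip=0.4)

```text
time_s: 10.55
eef_pos: [495.1, -18.9, 64.4]
ee_rot: [0.002, 0.184, 0.983, -0.0]
force: [-1.8, -0.3, 14.3]
grip_width: 0.403
grip_force: 6.8
```

```bash
python3 - <<'E'
from h import *
s,im,P=wristcloud();print(s['eef_pos'],s['grip_width'],s['force'],s['grip_force'])
cv2.imwrite('pics/w3.png',im[:,:,::-1])
E
```

```text
[495.10601577 -18.87631249  64.36202214] 0.4029874698774285 [-1.76612315 -0.27123829 14.33606162] 6.764647193485871
```

View pics/w3.png

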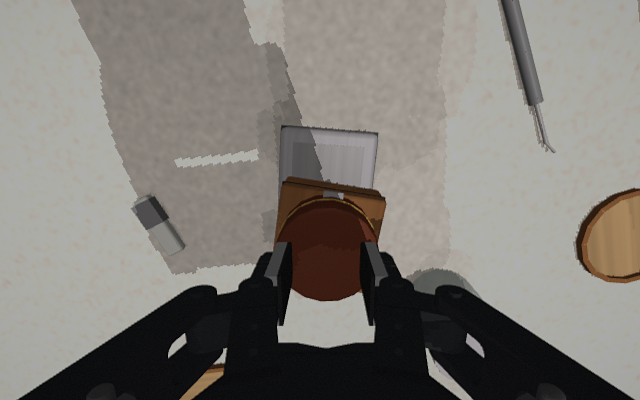

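The pads look to be at u≈290 and 367, inside the tape outline of 277–380. I'll use depth to see where they really are.

```bash
python3 - <<'E'
from h import *
s,im,P=wristcloud();print(s['eef_pos'],s['grip_width'],s['force'],s['grip_force'])
y=yaw_close(s['ee_rot']);e=np.array([np.cos(y),np.sin(y),0]);f=np.array([-e[1],e[0],0])
for v in (225,243,250,260,275,290,310):
    print(v,[(u,np.round([(P[v,u]-s['eef_pos'])@e,(P[v,u]-s['eef_pos'])@f,P[v,u,2]]).tolist()) for u in (262,275,283,287,292,300,330,357,364,370,375,382)])
report(P,80,95,495,-20,50)
t,d=ctrl.capture('scene');cv2.imwrite('pics/s2.png',cv2.resize(t[100:240,220:380,::-1],None,fx=4,fy=4,interpolation=cv2.INTER_CUBIC))
E
```

```text
[495.11160207 -18.87836814  64.34773012] 0.3970997152356425 [-0.62362988  0.19572564 13.49947069] 6.760769581887871
225 [(262, [-51.0, -14.0, -2.0]), (275, [-41.0, -13.0, 0.0]), (283, [-23.0, 14.0, 77.0]), (287, [-20.0, 18.0, 87.0]), (292, [-17.0, 19.0, 89.0]), (300, [-13.0, 18.0, 88.0]), (330, [2.0, 18.0, 87.0]), (357, [15.0, 18.0, 87.0]), (364, [19.0, 18.0, 86.0]), (370, [23.0, 15.0, 78.0]), (375, [29.0, 8.0, 59.0]), (382, [44.0, -14.0, -0.0])]
243 [(262, [-52.0, -29.0, 0.0]), (275, [-31.0, -3.0, 59.0]), (283, [-21.0, 11.0, 93.0]), (287, [-19.0, 11.0, 93.0]), (292, [-17.0, 8.0, 86.0]), (300, [-13.0, 8.0, 87.0]), (330, [2.0, 9.0, 88.0]), (357, [15.0, 8.0, 87.0]), (364, [18.0, 12.0, 94.0]), (370, [21.0, 11.0, 93.0]), (375, [23.0, 11.0, 93.0]), (382, [45.0, -30.0, -1.0])]
250 [(262, [-52.0, -35.0, 0.0]), (275, [-24.0, 11.0, 101.0]), (283, [-20.0, 11.0, 101.0]), (287, [-18.0, 11.0, 101.0]), (292, [-17.0, 5.0, 87.0]), (300, [-13.0, 5.0, 88.0]), (330, [2.0, 5.0, 88.0]), (357, [15.0, 5.0, 88.0]), (364, [17.0, 11.0, 101.0]), (370, [20.0, 11.0, 101.0]), (375, [22.0, 11.0, 101.0]), (382, [46
[... 797 characters left out ...]
, -5.0, 109.0]), (292, [-29.0, -72.0, -1.0]), (300, [-14.0, -18.0, 87.0]), (330, [2.0, -18.0, 87.0]), (357, [16.0, -18.0, 87.0]), (364, [17.0, -5.0, 108.0]), (370, [17.0, 5.0, 125.0]), (375, [18.0, 6.0, 127.0]), (382, [19.0, 13.0, 137.0])]
310 [(262, [-18.0, 17.0, 154.0]), (275, [-15.0, 18.0, 155.0]), (283, [-18.0, -6.0, 122.0]), (287, [-34.0, -92.0, -1.0]), (292, [-30.0, -93.0, -2.0]), (300, [-23.0, -92.0, -1.0]), (330, [3.0, -92.0, -0.0]), (357, [27.0, -92.0, -0.0]), (364, [33.0, -92.0, -1.0]), (370, [17.0, -4.0, 125.0]), (375, [18.0, -1.0, 129.0]), (382, [15.0, 17.0, 154.0])]
80 95 6940 z 87.2 circ [492.6 -18.7] 29.1 rect [array([493.31, -18.59]), array([52.41, 52.91]), np.float64(30.75)]
```

View pics/s2.png

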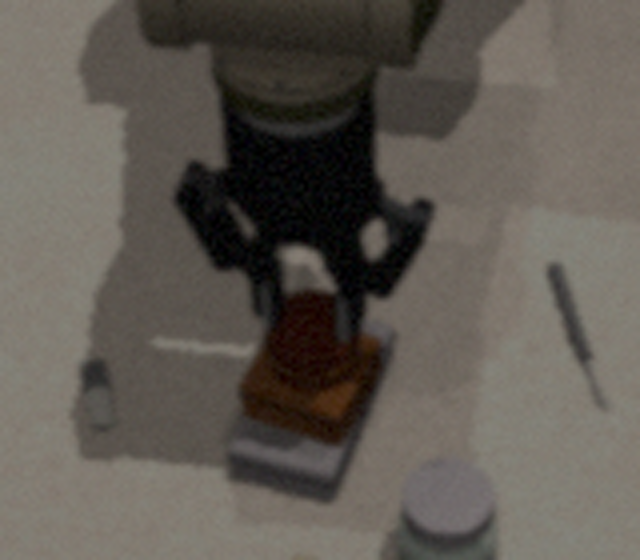

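The pads are resting on the tape's top at z≈88, at ±17 mm. So the real fingertips sit about 24 mm behind the reported TCP. The tape has not moved. I'll lift, reopen and measure the tip offset when open.

>>> send_rows(targets=[{"offset":[0,0,0.5],"spin":0},{"offset":[0,0,2],"spin":0},{"offset":[0,0,4],"spin":0},{"offset":[0,0,6],"spin":0},{"offset":[0,0,6],"spin":0}])

```text
time_s: 11.12
eef_pos: [495.5, -18.9, 126.1]
ee_rot: [0.003, 0.184, 0.983, -0.0]
force: [0.4, -0.2, 0.3]
grip_width: 0.4
grip_force: 0.0
```

>>> send_rows(targets=[{"offset":[0,0,0],"spin":0},{"offset":[0,0,0],"spin":0},{"offset":[0,0,0],"spin":0}], grip=0.63)

```text
time_s: 11.37
eef_pos: [493.2, -18.4, 121.6]
ee_rot: [-0.001, 0.184, 0.983, 0.0]
force: [0.7, 0.8, -2.0]
grip_width: 0.631
grip_force: 0.0
```

```bash
cat >>h.py <<'E'
def tips(s,P):
    y=yaw_close(s['ee_rot']);e=np.array([np.cos(y),np.sin(y),0]);f=np.array([-e[1],e[0],0])
    D=P-s['eef_pos'];a=D@e;b=D@f;c=D[...,2]
    for sg in (1,-1):
        m=(np.abs(b-11)<2)&(a*sg>5)&(a*sg<65)&(c>0)&(c<60)
        if m.sum(): 
            k=np.argsort(c[m])[:6]; print('tip rel TCP: a',np.round(a[m][k],0),'z',np.round(c[m][k],0))
E
python3 - <<'E'
from h import *
s,im,P=wristcloud();print(s['eef_pos'],s['grip_width'],s['force']);tips(s,P)
report(P,80,95,495,-20,50);report(P,54,66,495,-20,60)
E
```

```text
[493.24758291 -18.35852133 121.63199361] 0.6311082241951168 [ 0.73028749  0.79255472 -2.01315888]
tip rel TCP: a [27. 28. 29. 31. 32. 28.] z [27. 29. 29. 30. 30. 30.]
tip rel TCP: a [-27. -29. -33. -28. -28. -31.] z [29. 29. 29. 30. 30. 30.]
80 95 4437 z 87.2 circ [493.8 -18.3] 26.8 rect [array([493.68, -17.96]), array([53.09, 52.51]), np.float64(69.81)]
54 66 1387 z 59.1 circ [497.5 -20.5] 42.6 rect [array([496.56, -19.69]), array([62.17, 64.59]), np.float64(59.58)]
```

>>> send_rows(targets=[{"offset":[0,0,0],"spin":0},{"offset":[0,0,0],"spin":0},{"offset":[0,0,0],"spin":0},{"offset":[0,0,0],"spin":0},{"offset":[0,0,0],"spin":0},{"offset":[0,0,0],"spin":0}], grip=1)

```text
time_s: 11.92
eef_pos: [493.8, -18.5, 122.5]
ee_rot: [0.0, 0.184, 0.983, -0.0]
force: [0.6, -0.0, -0.5]
grip_width: 1.001
grip_force: 0.0
```

```bash
python3 - <<'E'
from h import *
s,im,P=wristcloud();print(s['eef_pos'],s['grip_width'],s['force']);tips(s,P)
cv2.imwrite('pics/w4.png',im[:,:,::-1])
E
```

```text
[493.76347514 -18.49095402 122.4845943 ] 1.001044665912211 [ 0.58694316 -0.03417215 -0.46935157]
tip rel TCP: a [42. 48. 49. 45. 42. 43.] z [37. 38. 38. 38. 38. 38.]
tip rel TCP: a [-43. -43. -50. -49. -43. -46.] z [37. 37. 38. 38. 38. 38.]
```

View pics/w4.png

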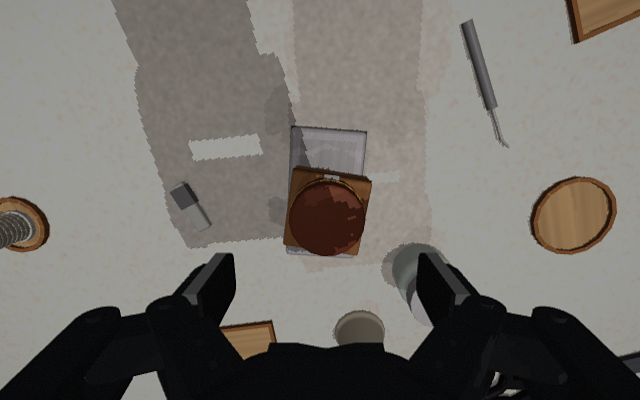

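When open, the tips are at ±42 mm and 38 mm above the TCP. At 0.63 they are about 29.5 mm above it. So the tape grasp needs TCP z≈38.

>>> send_rows(targets=[{"offset":[0,0,-2],"spin":0},{"offset":[0,0,-4],"spin":0},{"offset":[0,0,-6],"spin":0},{"offset":[0,0,-7.5],"spin":0},{"offset":[0,0,-8.2],"spin":0},{"offset":[0,0,-8.4],"spin":0},{"offset":[0,0,-8.4],"spin":0},{"offset":[0,0,-8.4],"spin":0}])

```text
time_s: 12.63
eef_pos: [494.3, -18.6, 39.3]
ee_rot: [0.001, 0.184, 0.983, -0.0]
force: [0.9, 0.5, 0.1]
grip_width: 1.002
grip_force: 0.0
```

>>> send_rows(targets=[{"offset":[0,0,0],"spin":0},{"offset":[0,0,0],"spin":0},{"offset":[0,0,0],"spin":0},{"offset":[0,0,0],"spin":0},{"offset":[0,0,0],"spin":0},{"offset":[0,0,0],"spin":0},{"offset":[0,0,0],"spin":0},{"offset":[0,0,0],"spin":0}], grip=0.55, squeeze=30)

```text
time_s: 13.3
eef_pos: [494.1, -18.6, 39.2]
ee_rot: [0.001, 0.184, 0.983, -0.0]
force: [-1.9, -1.2, 6.0]
grip_width: 0.621
grip_force: 31.2
```

Gripped at 0.621 with 31 N. Lifting.

>>> send_rows(targets=[{"offset":[0,0,0.2],"spin":0},{"offset":[0,0,0.5],"spin":0},{"offset":[0,0,1],"spin":0},{"offset":[0,0,2],"spin":0},{"offset":[0,0,3.5],"spin":0},{"offset":[0,0,5],"spin":0},{"offset":[0,0,5],"spin":0},{"offset":[0,0,5],"spin":0}])

```text
time_s: 13.97
eef_pos: [494.1, -18.6, 89.2]
ee_rot: [0.001, 0.184, 0.983, -0.0]
force: [0.1, -0.4, -1.5]
grip_width: 0.622
grip_force: 31.7
```

```bash
python3 - <<'E'
from h import *
s,im,P=wristcloud();print(s['eef_pos'],s['grip_width'],s['force']);tips(s,P)
report(P,125,145,495,-20,24);report(P,54,66,495,-20,60);report(P,24,36,495,-20,90)
E
```

```text
[494.13164788 -18.57284995  89.18315581] 0.6224146992716394 [ 0.10332032 -0.3959337  -1.45129073]
tip rel TCP: a [23. 23. 26. 31. 26. 32.] z [24. 25. 27. 29. 29. 29.]
tip rel TCP: a [-27. -27. -27. -30. -28. -27.] z [27. 29. 29. 29. 30. 30.]
125 145 8587 z 137.2 circ [495. -20.] 24.0 rect [array([495.04, -19.91]), array([47.63, 47.82]), np.float64(79.02)]
54 66 2923 z 59.2 circ [488.3 -15.3] 36.4 rect [array([488.1 , -14.73]), array([61.98, 40.34]), np.float64(59.58)]
24 36 4162 z 29.4 circ [467.8  -9.4] 44.1 rect [array([467.99,  -7.12]), array([67.16, 63.72]), np.float64(64.57)]
```

>>> send_rows(targets=[{"offset":[1,1.5,0],"spin":0},{"offset":[2.3,4.5,0],"spin":0},{"offset":[3.9,7.7,0],"spin":0},{"offset":[5.6,11,0],"spin":0},{"offset":[7.3,14.3,0],"spin":0},{"offset":[9,17.6,0],"spin":0},{"offset":[10.3,20,0],"spin":0},{"offset":[11,21.5,0],"spin":0}])

```text
time_s: 14.68
eef_pos: [603.9, 199.2, 86.9]
ee_rot: [-0.001, 0.183, 0.983, -0.0]
force: [-0.1, 0.3, -0.3]
grip_width: 0.618
grip_force: 31.8
```

>>> send_rows(targets=[{"offset":[0,0,0],"spin":0},{"offset":[0,0,-1.5],"spin":0},{"offset":[0,0,-4],"spin":0},{"offset":[0,0,-6],"spin":0},{"offset":[0,0,-7.5],"spin":0},{"offset":[0,0,-7.5],"spin":0},{"offset":[0,0,-7.5],"spin":0}])

```text
time_s: 15.27
eef_pos: [603.1, 195.8, 12.7]
ee_rot: [-0.001, 0.184, 0.983, -0.0]
force: [0.7, 0.8, -1.2]
grip_width: 0.622
grip_force: 31.9
```

```bash
python3 - <<'E'
from h import *
s,im,P=wristcloud();print(s['eef_pos'],s['grip_width'],s['force'])
report(P,3.5,9,604,197,50)
m=band(P,3.5,9,604,197,46);print(fitc(P[m][:,:2],37.5))
E
```

```text
[603.07914219 195.78583579  12.7244189 ] 0.6221332454599621 [ 0.72753163  0.77161337 -1.17827331]
3.5 9 1538 z 5.3 circ [603.1 197.9] 39.6 rect [array([587.67, 203.57]), array([78.8 , 45.17]), np.float64(69.94)]
(array([603.5919874 , 197.58554351]), np.float64(1.0831190852126946))
```

>>> send_rows(targets=[{"offset":[0,0.1,-1],"spin":0},{"offset":[0,0.1,-2],"spin":0},{"offset":[0,0.1,-2.6],"spin":0},{"offset":[0,0.1,-2.9],"spin":0},{"offset":[0,0.1,-3.05],"spin":0},{"offset":[0,0.1,-3.1],"spin":0},{"offset":[0,0.1,-3.1],"spin":0}])

```text
time_s: 15.9
eef_pos: [603.9, 197.5, -17.4]
ee_rot: [0.0, 0.184, 0.983, 0.0]
force: [0.1, 0.1, -0.9]
grip_width: 0.621
grip_force: 31.9
```

>>> send_rows(targets=[{"offset":[0,0,-0.05],"spin":0},{"offset":[0,0,-0.05],"spin":0},{"offset":[0,0,-0.05],"spin":0}])

```text
time_s: 16.15
eef_pos: [603.9, 197.5, -17.8]
ee_rot: [0.0, 0.184, 0.983, 0.0]
force: [0.6, -0.3, -1.7]
grip_width: 0.618
grip_force: 31.9
```

>>> send_rows(targets=[{"offset":[0,0,-0.05],"spin":0},{"offset":[0,0,-0.05],"spin":0},{"offset":[0,0,-0.1],"spin":0},{"offset":[0,0,-0.1],"spin":0}])

```text
time_s: 16.48
eef_pos: [603.8, 197.5, -18.7]
ee_rot: [0.0, 0.184, 0.983, 0.0]
force: [-2.2, -0.2, 2.4]
grip_width: 0.62
grip_force: 32.2
```

>>> send_rows(targets=[{"offset":[0,0,-0.05],"spin":0},{"offset":[0,0,-0.05],"spin":0},{"offset":[0,0,-0.05],"spin":0}])

```text
time_s: 16.73
eef_pos: [603.8, 197.5, -18.7]
ee_rot: [0.0, 0.184, 0.983, -0.0]
force: [-4.4, -0.5, 6.4]
grip_width: 0.622
grip_force: 32.8
```

Contact at the predicted height. Releasing.

>>> send_rows(targets=[{"offset":[0,0,0],"spin":0},{"offset":[0,0,0],"spin":0},{"offset":[0,0,0],"spin":0},{"offset":[0,0,0],"spin":0},{"offset":[0,0,0],"spin":0},{"offset":[0,0,0],"spin":0}], grip=0.85)

```text
time_s: 17.23
eef_pos: [603.8, 197.5, -19.6]
ee_rot: [-0.0, 0.184, 0.983, -0.0]
force: [-0.3, -0.6, -0.6]
grip_width: 0.85
grip_force: 0.0
```

>>> send_rows(targets=[{"offset":[0,0,0.5],"spin":0},{"offset":[0,0,2],"spin":0},{"offset":[0,0,4.5],"spin":0},{"offset":[0,0,8],"spin":0},{"offset":[0,0,11],"spin":0},{"offset":[0,0,14],"spin":0},{"offset":[0,0,15],"spin":0},{"offset":[0,0,15],"spin":0}])

```text
time_s: 17.9
eef_pos: [605.0, 197.7, 133.7]
ee_rot: [0.003, 0.184, 0.983, 0.001]
force: [-0.1, -0.6, -0.3]
grip_width: 0.851
grip_force: 0.0
```

```bash
python3 - <<'E'
from h import *
s,im,P=wristcloud();print(s['eef_pos'],s['grip_width'],s['force'])
report(P,22,36,604,197,40); report(P,3.5,9,604,197,45)
E
```

```text
[604.98157376 197.71593455 133.67545864] 0.8514603776627611 [-0.09059497 -0.63520366 -0.32406549]
22 36 2614 z 29.1 circ [603.2 197.1] 26.8 rect [array([603.24, 196.99]), array([52.37, 52.73]), np.float64(70.15)]
3.5 9 1042 z 5.2 circ [602.9 197.8] 39.7 rect [array([603.21, 197.77]), array([77.91, 77.93]), np.float64(19.41)]
```

>>> send_rows(targets=[{"offset":[-1,-1.5,0],"spin":-0.02},{"offset":[-2.3,-4.5,0],"spin":-0.05},{"offset":[-3.9,-7.8,0],"spin":-0.08},{"offset":[-5.6,-11.2,0],"spin":-0.11},{"offset":[-7.3,-14.6,0],"spin":-0.14},{"offset":[-9,-18,0],"spin":-0.16},{"offset":[-10.1,-20.5,0],"spin":-0.16},{"offset":[-10.65,-21.75,0],"spin":-0.16}], grip=1)

```text
time_s: 18.62
eef_pos: [495.0, -22.2, 128.6]
ee_rot: [-0.002, 0.263, 0.965, -0.0]
force: [-0.5, -0.4, 0.7]
grip_width: 0.994
grip_force: 0.0
```

>>> send_rows(targets=[{"offset":[0,0,0],"spin":0},{"offset":[0,0,0],"spin":0},{"offset":[0,0,0],"spin":0}])

```text
time_s: 18.87
eef_pos: [497.1, -19.3, 129.5]
ee_rot: [-0.001, 0.262, 0.965, 0.0]
force: [0.0, 0.9, 0.4]
grip_width: 1.0
grip_force: 0.0
```

```bash
python3 - <<'E'
from h import *
s,im,P=wristcloud();print(s['eef_pos'],np.degrees(yaw_close(s['ee_rot'])),s['grip_width'])
report(P,54,66,495,-20,60);report(P,24,36,495,-20,90)
E
```

```text
[497.06208427 -19.27018184 129.51084991] 59.6677872676561 0.9996959693203576
54 66 5653 z 59.2 circ [497.3 -20.1] 42.5 rect [array([497.55, -20.39]), array([62.09, 62.39]), np.float64(59.57)]
24 36 3484 z 29.3 circ [490.5 -19.5] 63.9 rect [array([490.98, -18.19]), array([ 66.58, 114.97]), np.float64(64.71)]
```

>>> send_rows(targets=[{"offset":[0,0,-3],"spin":0},{"offset":[0,0,-6],"spin":0},{"offset":[0,0,-9],"spin":0},{"offset":[0,0,-11],"spin":0},{"offset":[0,0,-12],"spin":0},{"offset":[0,0,-12.4],"spin":0},{"offset":[0,0,-12.4],"spin":0},{"offset":[0,0,-12.4],"spin":0}])

```text
time_s: 19.58
eef_pos: [498.0, -19.9, 7.4]
ee_rot: [0.001, 0.262, 0.965, -0.0]
force: [0.3, 0.1, 1.4]
grip_width: 1.002
grip_force: 0.0
```

>>> send_rows(targets=[{"offset":[0,0,0],"spin":0},{"offset":[0,0,0],"spin":0},{"offset":[0,0,0],"spin":0},{"offset":[0,0,0],"spin":0},{"offset":[0,0,0],"spin":0},{"offset":[0,0,0],"spin":0},{"offset":[0,0,0],"spin":0},{"offset":[0,0,0],"spin":0}], grip=0.63, squeeze=30)

```text
time_s: 20.25
eef_pos: [497.9, -20.1, 7.6]
ee_rot: [0.001, 0.262, 0.965, 0.0]
force: [-0.8, 0.1, 6.2]
grip_width: 0.722
grip_force: 33.0
```

>>> send_rows(targets=[{"offset":[0,0,0.2],"spin":0},{"offset":[0,0,0.5],"spin":0},{"offset":[0,0,1],"spin":0},{"offset":[0,0,2],"spin":0},{"offset":[0,0,4],"spin":0},{"offset":[0,0,6.5],"spin":0},{"offset":[0,0,7],"spin":0},{"offset":[0,0,7],"spin":0}])

```text
time_s: 20.92
eef_pos: [498.3, -20.3, 78.5]
ee_rot: [0.002, 0.262, 0.965, -0.0]
force: [-0.3, -0.2, -1.6]
grip_width: 0.719
grip_force: 33.2
```

```bash
python3 - <<'E'
from h import *
s,im,P=wristcloud();print(s['eef_pos'],s['grip_width'],s['force'])
report(P,115,145,497,-20,45);report(P,24,36,495,-20,90)
cv2.imwrite('pics/w5.png',im[:,:,::-1])
E
```

```text
[498.25810166 -20.25803703  78.45357056] 0.7193068646458487 [-0.31267259 -0.18670103 -1.64057417]
115 145 22698 z 130.1 circ [495.6 -19.3] 44.6 rect [array([497.46, -20.22]), array([88.91, 62.66]), np.float64(60.7)]
24 36 6858 z 29.4 circ [465.3  -7.3] 41.5 rect [array([464.22,  -7.06]), array([64.04, 56.93]), np.float64(64.39)]
```

View pics/w5.png

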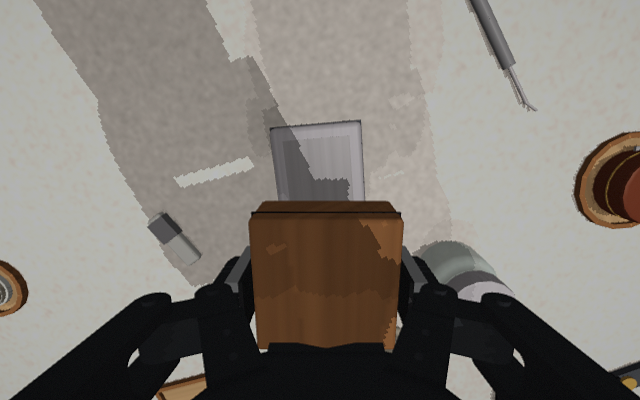

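Box held flat, between (250,205) and (403,348), and the tin is undisturbed. Moving to the square tray.

>>> send_rows(targets=[{"offset":[-0.5,2,0],"spin":0.05},{"offset":[-1.6,5.5,0],"spin":0.12},{"offset":[-2.7,9,0],"spin":0.2},{"offset":[-3.9,12.8,0],"spin":0.3},{"offset":[-5.1,16.6,0],"spin":0.4},{"offset":[-6.4,20.4,0],"spin":0.5},{"offset":[-7.6,24.2,0],"spin":0.56},{"offset":[-8.6,27.2,0],"spin":0.59}])

```text
time_s: 21.63
eef_pos: [409.3, 254.1, 75.4]
ee_rot: [-0.001, -0.032, 0.999, -0.0]
force: [1.1, 0.8, -1.1]
grip_width: 0.718
grip_force: 33.1
```

>>> send_rows(targets=[{"offset":[-0.65,1.4,0],"spin":0},{"offset":[-0.65,1.4,-1.5],"spin":0},{"offset":[-0.65,1.4,-3],"spin":0},{"offset":[-0.65,1.4,-4.5],"spin":0},{"offset":[-0.65,1.4,-5],"spin":0},{"offset":[-0.65,1.4,-5],"spin":0},{"offset":[-0.65,1.4,-5],"spin":0}])

```text
time_s: 22.22
eef_pos: [404.7, 265.9, 26.4]
ee_rot: [-0.0, -0.03, 1.0, -0.0]
force: [-0.0, -0.2, -0.4]
grip_width: 0.726
grip_force: 33.1
```

```bash
python3 - <<'E'
from h import *
s,im,P=wristcloud();print(s['eef_pos'],np.degrees(yaw_close(s['ee_rot'])),s['grip_width'],s['force'])
report(P,3.5,9,405,266,65);report(P,70,90,405,266,28)
m=band(P,-3,10,405,266,75)
k=cv2.cvtColor(im,cv2.COLOR_RGB2HSV)[...,1]>75
q=P[m&k][:,:2].astype(np.float32);print(cv2.minAreaRect(q))
cv2.imwrite('pics/w6.png',im[:,:,::-1])
E
```

```text
[404.66672126 265.87718195  26.36108418] 93.43836703282493 0.7264540674726566 [-0.02499393 -0.16871508 -0.42336907]
3.5 9 1460 z 5.3 circ [375.6 264.9] 44.8 rect [array([374.89, 264.81]), array([28.23, 86.58]), np.float64(1.53)]
70 90 12486 z 78.1 circ [405. 266.] 28.0 rect [array([404.98, 266.03]), array([55.9 , 55.66]), np.float64(75.64)]
((375.2511901855469, 265.58465576171875), (28.928119659423828, 87.68769836425781), 1.5774511098861694)
```

View pics/w6.png

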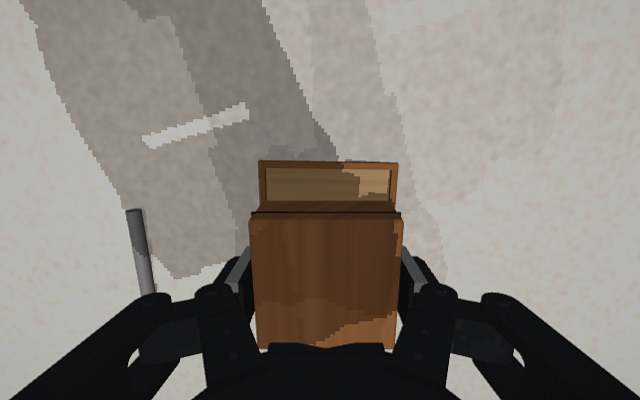

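The tray rim shows square to the box. It is centred about 1 mm off and turned about 1.6°. Lowering with that trim.

>>> send_rows(targets=[{"offset":[0,-0.05,-1.5],"spin":-0.02},{"offset":[0,-0.05,-3],"spin":-0.02},{"offset":[0,-0.05,-3.8],"spin":-0.02},{"offset":[0,-0.05,-4.2],"spin":-0.02},{"offset":[0,-0.05,-4.4],"spin":-0.02},{"offset":[0,-0.05,-4.5],"spin":-0.02},{"offset":[0,-0.05,-4.55],"spin":-0.02},{"offset":[0,-0.05,-4.55],"spin":-0.02}])

```text
time_s: 22.93
eef_pos: [405.1, 265.7, -18.6]
ee_rot: [0.0, -0.02, 1.0, 0.0]
force: [-0.1, -0.6, -1.0]
grip_width: 0.718
grip_force: 33.2
```

>>> send_rows(targets=[{"offset":[0,0,-0.05],"spin":0},{"offset":[0,0,-0.05],"spin":0},{"offset":[0,0,-0.1],"spin":0},{"offset":[0,0,-0.1],"spin":0}])

```text
time_s: 23.27
eef_pos: [404.8, 265.5, -20.0]
ee_rot: [0.0, -0.02, 1.0, 0.0]
force: [-0.1, 0.4, -1.0]
grip_width: 0.722
grip_force: 33.2
```

>>> send_rows(targets=[{"offset":[0,0,-0.05],"spin":0},{"offset":[0,0,-0.05],"spin":0},{"offset":[0,0,-0.05],"spin":0}])

```text
time_s: 23.52
eef_pos: [404.8, 265.6, -20.4]
ee_rot: [0.0, -0.02, 1.0, 0.0]
force: [-1.2, 0.1, 2.2]
grip_width: 0.721
grip_force: 33.5
```

>>> send_rows(targets=[{"offset":[0,0,-0.05],"spin":0},{"offset":[0,0,-0.05],"spin":0},{"offset":[0,0,-0.05],"spin":0}])

```text
time_s: 23.77
eef_pos: [404.8, 265.6, -20.4]
ee_rot: [0.0, -0.02, 1.0, 0.0]
force: [-3.0, -1.5, 8.9]
grip_width: 0.718
grip_force: 34.4
```

>>> send_rows(targets=[{"offset":[0,0,0],"spin":0},{"offset":[0,0,0],"spin":0},{"offset":[0,0,0],"spin":0},{"offset":[0,0,0],"spin":0},{"offset":[0,0,0],"spin":0},{"offset":[0,0,0],"spin":0}], grip=0.9)

```text
time_s: 24.27
eef_pos: [404.7, 265.5, -21.1]
ee_rot: [-0.0, -0.02, 1.0, -0.0]
force: [-0.2, -0.4, -0.9]
grip_width: 0.898
grip_force: 0.0
```

>>> send_rows(targets=[{"offset":[0,0,0.5],"spin":0},{"offset":[0,0,2],"spin":0},{"offset":[0,0,4.5],"spin":0},{"offset":[0,0,8],"spin":0},{"offset":[0,0,11],"spin":0},{"offset":[0,0,14],"spin":0},{"offset":[0,0,15],"spin":0},{"offset":[0,0,15],"spin":0}])

```text
time_s: 24.93
eef_pos: [405.9, 266.0, 131.6]
ee_rot: [0.003, -0.02, 1.0, 0.001]
force: [-0.0, -0.1, -0.5]
grip_width: 0.898
grip_force: 0.0
```

```bash
python3 - <<'E'
from h import *
s,im,P=wristcloud();print(s['eef_pos'],np.degrees(yaw_close(s['ee_rot'])),s['grip_width'],s['force'])
report(P,22,36,405,266,60); report(P,3.5,9,405,266,65)
E
```

```text
[405.93476911 265.97473776 131.57637152] 92.30914154247915 0.8984595882009534 [-0.04753402 -0.10502422 -0.46544905]
22 36 4688 z 31.2 circ [404.3 264.7] 43.2 rect [array([404.21, 264.89]), array([62.25, 62.2 ]), np.float64(2.26)]
3.5 9 1395 z 5.2 circ [404.4 266.1] 60.2 rect [array([404.52, 266.08]), array([86.47, 86.22]), np.float64(2.45)]
```

>>> send_rows(targets=[{"offset":[0.5,-2,0],"spin":-0.05},{"offset":[1.6,-5.5,0],"spin":-0.12},{"offset":[2.7,-9,0],"spin":-0.2},{"offset":[3.9,-12.8,0],"spin":-0.3},{"offset":[5.1,-16.6,0],"spin":-0.4},{"offset":[6.3,-20.4,0],"spin":-0.47},{"offset":[7.4,-24.2,0],"spin":-0.49},{"offset":[8.2,-27.2,0],"spin":-0.49}], grip=1)

```text
time_s: 25.65
eef_pos: [486.4, -9.0, 127.1]
ee_rot: [-0.001, 0.224, 0.975, -0.0]
force: [-0.5, 1.2, 0.8]
grip_width: 1.0
grip_force: 0.0
```

>>> send_rows(targets=[{"offset":[0.43,-1.25,0],"spin":0},{"offset":[0.43,-1.25,0],"spin":0},{"offset":[0.43,-1.25,0],"spin":0},{"offset":[0.43,-1.25,0],"spin":0}])

```text
time_s: 25.98
eef_pos: [490.4, -17.6, 128.2]
ee_rot: [-0.001, 0.222, 0.975, 0.0]
force: [0.2, 0.3, 0.4]
grip_width: 0.997
grip_force: 0.0
```

```bash
python3 - <<'E'
from h import *
s,im,P=wristcloud();print(s['eef_pos'],np.degrees(yaw_close(s['ee_rot'])),s['grip_width'],s['joints'])
report(P,24,36,495,-20,90)
E
```

```text
[490.37109933 -17.64845521 128.21073969] 64.2933053894251 0.9971314638321246 [-2.75427519e-01  3.20780920e-01  1.71026864e+00  3.09781860e-04
  1.11239041e+00 -1.39769468e+00]
24 36 8774 z 29.4 circ [490.6 -19.7] 64.0 rect [array([490.72, -19.66]), array([ 64.16, 115.33]), np.float64(64.52)]
```

>>> send_rows(targets=[{"offset":[0,-0.05,-3.5],"spin":0},{"offset":[0,-0.05,-7],"spin":0},{"offset":[0,-0.05,-10],"spin":0},{"offset":[0,-0.05,-12.5],"spin":0},{"offset":[0,-0.05,-14.3],"spin":0},{"offset":[0,-0.05,-15],"spin":0},{"offset":[0,-0.05,-15.3],"spin":0},{"offset":[0,-0.05,-15.3],"spin":0}])

```text
time_s: 26.7
eef_pos: [491.1, -18.9, -23.8]
ee_rot: [0.0, 0.223, 0.975, 0.0]
force: [-1.1, 0.1, -0.0]
grip_width: 1.002
grip_force: 0.0
```

>>> send_rows(targets=[{"offset":[0,0,0],"spin":0},{"offset":[0,0,0],"spin":0},{"offset":[0,0,0],"spin":0},{"offset":[0,0,0],"spin":0},{"offset":[0,0,0],"spin":0},{"offset":[0,0,0],"spin":0},{"offset":[0,0,0],"spin":0},{"offset":[0,0,0],"spin":0}], grip=0.62, squeeze=40)

```text
time_s: 27.37
eef_pos: [491.8, -19.5, -22.7]
ee_rot: [0.001, 0.223, 0.975, 0.0]
force: [-0.9, 1.9, 7.5]
grip_width: 0.739
grip_force: 45.0
```

>>> send_rows(targets=[{"offset":[0,0,0.2],"spin":0},{"offset":[0,0,0.6],"spin":0},{"offset":[0,0,1.5],"spin":0},{"offset":[0,0,3.5],"spin":0},{"offset":[0,0,6.5],"spin":0},{"offset":[0,0,9.5],"spin":0},{"offset":[0,0,11],"spin":0},{"offset":[0,0,11],"spin":0}])

```text
time_s: 28.03
eef_pos: [492.8, -19.9, 89.8]
ee_rot: [0.003, 0.223, 0.975, -0.0]
force: [0.3, 0.6, -1.9]
grip_width: 0.742
grip_force: 45.0
```

```bash
python3 - <<'E'
from h import *
s,im,P=wristcloud();print(s['eef_pos'],s['grip_width'],s['force'])
report(P,120,155,491,-19,27)
m=band(P,100,160,491,-19,62);q=P[m];y=np.radians(154.4);a=(q[:,:2]-[491,-19])@[np.cos(y),np.sin(y)];b=(q[:,:2]-[491,-19])@[-np.sin(y),np.cos(y)]
for lo in range(-60,60,20):
    k=(np.abs(b)<20)&(a>lo)&(a<lo+20)
    if k.sum(): print(lo,k.sum(),np.round(np.median(q[k][:,2]),1))
E
```

```text
[492.82551619 -19.92607984  89.78824888] 0.7423721884089015 [ 0.27513742  0.6286639  -1.92003732]
120 155 11860 z 142.1 circ [491. -19.] 27.0 rect [array([491.  , -19.02]), array([53.74, 53.86]), np.float64(46.21)]
-40 1473 142.2
-20 3882 142.2
0 4416 142.1
20 5054 142.1
40 5388 141.5
```

>>> send_rows(targets=[{"offset":[0.5,-0.7,1],"spin":-0.06},{"offset":[1.5,-2,1],"spin":-0.17},{"offset":[2.7,-3.5,1],"spin":-0.28},{"offset":[4.2,-5.4,1],"spin":-0.4},{"offset":[5.7,-7.3,1],"spin":-0.52},{"offset":[7.2,-9.2,1],"spin":-0.64},{"offset":[8.7,-11.1,1],"spin":-0.76},{"offset":[10.2,-13,1],"spin":-0.88}])

```text
time_s: 28.75
eef_pos: [592.8, -150.2, 93.9]
ee_rot: [-0.002, 0.619, 0.785, -0.0]
force: [-0.7, 0.2, -2.2]
grip_width: 0.736
grip_force: 44.9
```

>>> send_rows(targets=[{"offset":[1.5,-1.9,0],"spin":-0.12},{"offset":[2.7,-3.5,0],"spin":-0.24},{"offset":[3.6,-4.8,0],"spin":-0.35},{"offset":[4.1,-5.4,0],"spin":-0.44},{"offset":[4.1,-5.45,0],"spin":-0.47},{"offset":[4.1,-5.45,-2],"spin":-0.47},{"offset":[4.1,-5.45,-4],"spin":-0.47},{"offset":[4.1,-5.45,-4],"spin":-0.47}])

```text
time_s: 29.42
eef_pos: [631.2, -202.6, 49.8]
ee_rot: [-0.005, 0.783, 0.622, -0.002]
force: [0.2, -0.0, -3.1]
grip_width: 0.743
grip_force: 45.0
```

>>> send_rows(targets=[{"offset":[0,0,0],"spin":0},{"offset":[0,0,0],"spin":0},{"offset":[0,0,0],"spin":0}])

```text
time_s: 29.67
eef_pos: [634.6, -204.2, 57.1]
ee_rot: [0.001, 0.783, 0.622, 0.0]
force: [-0.1, 0.5, -2.5]
grip_width: 0.742
grip_force: 45.1
```

```bash
python3 - <<'E'
from h import *
s,im,P=wristcloud();print(s['eef_pos'],np.degrees(yaw_close(s['ee_rot'])),s['grip_width'],s['force'])
report(P,3.5,9,634,-204,90);report(P,80,115,634,-204,28)
m=band(P,-3,10,634,-204,95)
k=cv2.cvtColor(im,cv2.COLOR_RGB2HSV)[...,1]>75
print(cv2.minAreaRect(P[m&k][:,:2].astype(np.float32)))
cv2.imwrite('pics/w7.png',im[:,:,::-1])
E
```

```text
[ 634.55196386 -204.22072883   57.07224838] -13.116142916891016 0.7424067191732345 [-0.05735072  0.46297649 -2.54486092]
3.5 9 1026 z 5.3 circ [ 647.9 -144. ] 44.7 rect [array([ 647.68, -144.92]), array([17.49, 88.2 ]), np.float64(76.94)]
80 115 12639 z 109.4 circ [ 634. -204.] 28.0 rect [array([ 634.03, -203.97]), array([55.75, 55.8 ]), np.float64(63.83)]
((648.385986328125, -145.29542541503906), (17.825881958007812, 89.44275665283203), 76.90202331542969)
```

View pics/w7.png

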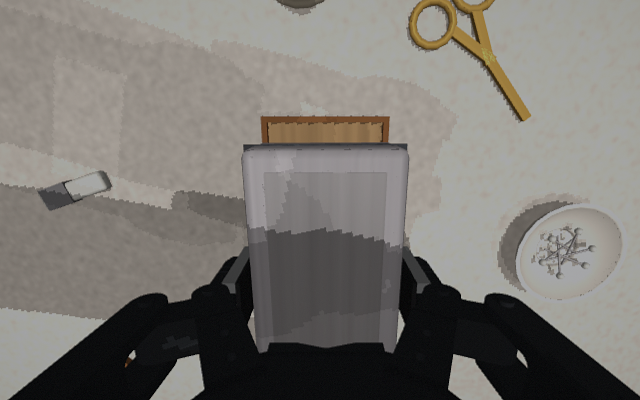

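The tray end at (262–389, 117) lines up with the tin, and the fit puts the centre within 1 mm. Lowering.

>>> send_rows(targets=[{"offset":[0,0,-2],"spin":0},{"offset":[0,0,-4],"spin":0},{"offset":[0,0,-5.5],"spin":0},{"offset":[0,0,-6.5],"spin":0},{"offset":[0,0,-7.1],"spin":0},{"offset":[0,0,-7.4],"spin":0},{"offset":[0,0,-7.5],"spin":0},{"offset":[0,0,-7.5],"spin":0}])

```text
time_s: 30.38
eef_pos: [634.5, -204.2, -18.3]
ee_rot: [0.001, 0.783, 0.622, 0.0]
force: [0.1, 0.5, -2.6]
grip_width: 0.739
grip_force: 45.3
```

>>> send_rows(targets=[{"offset":[0,0,0],"spin":0},{"offset":[0,0,-0.05],"spin":0},{"offset":[0,0,-0.1],"spin":0},{"offset":[0,0,-0.1],"spin":0}])

```text
time_s: 30.72
eef_pos: [634.1, -204.0, -19.8]
ee_rot: [0.0, 0.783, 0.622, 0.0]
force: [0.2, -0.0, -1.6]
grip_width: 0.741
grip_force: 45.3
```

>>> send_rows(targets=[{"offset":[0,0,-0.05],"spin":0},{"offset":[0,0,-0.1],"spin":0},{"offset":[0,0,-0.1],"spin":0},{"offset":[0,0,-0.1],"spin":0}])

```text
time_s: 31.05
eef_pos: [634.2, -204.0, -20.6]
ee_rot: [0.0, 0.783, 0.622, 0.0]
force: [-1.2, 1.8, 2.1]
grip_width: 0.737
grip_force: 45.6
```

>>> send_rows(targets=[{"offset":[0,0,-0.05],"spin":0},{"offset":[0,0,-0.05],"spin":0},{"offset":[0,0,-0.05],"spin":0}])

```text
time_s: 31.3
eef_pos: [634.2, -204.0, -20.7]
ee_rot: [0.0, 0.783, 0.622, 0.0]
force: [-3.1, 2.2, 7.0]
grip_width: 0.737
grip_force: 46.3
```

>>> send_rows(targets=[{"offset":[0,0,0],"spin":0},{"offset":[0,0,0],"spin":0},{"offset":[0,0,0],"spin":0},{"offset":[0,0,0],"spin":0},{"offset":[0,0,0],"spin":0},{"offset":[0,0,0],"spin":0}], grip=0.92)

```text
time_s: 31.8
eef_pos: [634.1, -204.0, -21.6]
ee_rot: [-0.0, 0.783, 0.622, -0.0]
force: [0.6, 0.1, 0.0]
grip_width: 0.923
grip_force: 0.0
```

>>> send_rows(targets=[{"offset":[0,0,0.5],"spin":0},{"offset":[0,0,2],"spin":0},{"offset":[0,0,4.5],"spin":0},{"offset":[0,0,8],"spin":0},{"offset":[0,0,11],"spin":0},{"offset":[0,0,14],"spin":0},{"offset":[-2,0,17],"spin":0},{"offset":[-4,0,20],"spin":0}])

```text
time_s: 32.47
eef_pos: [593.6, -203.7, 180.0]
ee_rot: [0.0, 0.783, 0.622, 0.0]
force: [0.4, -0.0, -0.2]
grip_width: 0.927
grip_force: 0.0
```

>>> send_rows(targets=[{"offset":[-4,0,1],"spin":0},{"offset":[-8,0,2],"spin":0},{"offset":[-12,0,2],"spin":0},{"offset":[-16,0,2],"spin":0},{"offset":[-18,0,2],"spin":0},{"offset":[-18,0,2],"spin":0},{"offset":[-18,0,2],"spin":0}])

```text
time_s: 33.05
eef_pos: [413.9, -204.3, 199.4]
ee_rot: [0.001, 0.784, 0.621, 0.0]
force: [0.1, -1.3, -0.1]
grip_width: 0.919
grip_force: 0.0
```

```bash
python3 - <<'E'
from h import *
s=ctrl.sense();print(s['eef_pos'],s['force'],s['grip_force'],s['time_s'])
t,d=ctrl.capture('scene');cv2.imwrite('pics/s9.png',cv2.resize(t[120:320,130:460,::-1],None,fx=2.4,fy=2.4,interpolation=cv2.INTER_CUBIC))
P=cloud('scene',d.astype(float));P[d<=0]=np.nan
for n,lo,hi,x,y,r in [('spool',33,45,415,-315,40),('tape',25,36,604,197,45),('pin',26,38,405,266,60),('tin',26,38,634,-204,80),('tinrim',3.5,9,634,-204,90),('jar',55,75,602,42,45),('cone',75,99,650,-40,45)]:
    print(n);report(P,lo,hi,x,y,r)
E
```

```text
[ 413.85058538 -204.25120824  199.3733455 ] [ 0.06440132 -1.2668054  -0.08197555] 0.0 33.05
spool
33 45 129 z 40.1 circ [ 414.6 -311.3] 17.0 rect [array([ 414.85, -312.04]), array([32.  , 31.54]), np.float64(78.77)]
tape
25 36 402 z 30.2 circ [604.2 199.6] 28.3 rect [array([604.77, 198.67]), array([53.42, 52.88]), np.float64(10.91)]
pin
26 38 506 z 32.4 circ [405.5 266.8] 43.1 rect [array([405.85, 267.67]), array([68.12, 62.88]), np.float64(2.12)]
tin
26 38 1506 z 32.3 circ [ 633.3 -201.6] 64.4 rect [array([ 634.25, -201.22]), array([116.16,  65.49]), np.float64(76.68)]
tinrim
3.5 9 467 z 5.5 circ [ 633.8 -205.2] 88.8 rect [array([ 633.96, -205.05]), array([169.2 , 164.59]), np.float64(77.8)]
jar
55 75 409 z 65.0 circ [603.8  44.3] 26.0 rect [array([603.7 ,  43.03]), array([49.36, 49.33]), np.float64(32.87)]
cone
75 99 164 z 85.8 circ [657.8 -39.1] 15.0 rect [array([657.38, -39.22]), array([25.62, 26.38]), np.float64(21.92)]
```

View pics/s9.png

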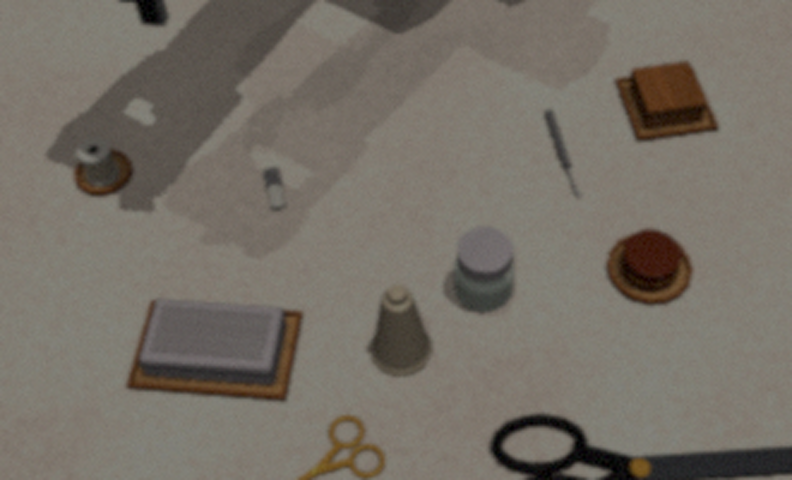

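All four items sit flat in their own trays: spool (103,165), tape (650,262), box (668,100), tin (213,340). The jar and cone still stand in place.

```bash
python3 -c "
from rig import ctrl
print(ctrl.finish_job())"
```

```text
the job is handed in; nothing more can be done
None
```

The job is handed in at about 33 s: spool, tape measure, pin box and tin were each set down flat in their own trays in the order asked, and the jar and cone still stand where they were; the one slip was a first try at the tape measure that closed on its top with about 14 N and did not shift it.

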